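# Lock a tube rack into an analyser's loading bay with its ratchet brake

## Robot

A 7-joint arm with a two-finger parallel gripper is mounted at the origin on the work surface. World frame = base frame: x ahead of the robot, y to its left, z up, the work surface at z = 0. Lengths are in m, angles in rad, forces in N, time in s.
With the tool pointing down it reaches from about 0.4 to 0.875 m from the base axis. Payload 19.3 kg.
Tool frame: the origin (TCP) lies at the very end of the fingers, on their centre line; the grasp point (between the pads) lies 19 mm behind it; z points along the fingers, y is the line along which they close (so a half turn about z gives the same grasp; the last joint's range is limited). The gripper opens to 85 mm and grips with 20 to 120 N. Pads are 22 mm wide; open, the fingers measure 114 mm over their backs; the gripper's body (76 mm by 85 mm) begins 54 mm behind the grasp point. The pads swing forward as they close: fully open they stand 13 mm farther back than shut.
Start: joints at [-0.07, 0.521, -0.036, 1.599, 0.021, 1.021, -0.113], TCP at [0.625, -0, 0.231] pointing down, gripper open.
Joint ranges: [-2.91, 2.91], [-0.3, 2.13], [-1.5, 1.42], [0.17, 2.43], [-1.26, 4.41], [0.16, 1.93], [-2.52, 2.52]. Speed limits (rad/s): [1.89, 1.89, 2.39, 2.39, 3.01, 3.01, 3.01].

## Interface

Orientations are given as [roll, pitch, yaw] about the fixed x, y, z axes, in that order (R = Rz(yaw) Ry(pitch) Rx(roll)).
In Python, from workcell import monitor, optics, workorder gives the robot as it stands.
- The arm moves only by the tool apply_moves, never from a script. Its arguments are lists of equal length, an entry for each row: "linear": the shift along the tool's x, y, z each as a share of 0.1 m, from -1 to 1, a list of three; "delta_rot": the turn, a rotation vector about the tool's x, y, z each as a share of 120 degrees, from -1 to 1, a list of three. A call has exactly 5 rows; each row is the pose to reach, as a shift and turn from the pose commanded when the call began, along the tool's axes at that moment; what a row does not reach only later rows make up. A row lasts 1/12 s, in which the tool goes at most 41.7 mm and 7.16 degrees, less where a joint would pass 70% of its speed; a pose out of reach is approached as far as the arm can. A call with a number of a shift or a turn outside -1 to 1 is refused whole. A call with a gripper value outside its range is refused whole. "gripper" is the opening, from -1 (shut) to 1 (fully open), set as the call begins (left out, the last holds). The fingers move at their own pace and stop on an object; "force" is the grip in N (left out, the last holds). Time passes only in rows, so rows that repeat a pose let the fingers close, or fill a call up. It gives the time, the measured TCP pose, the force, the opening and the grip force at its end, in the units of the state.
- monitor.observe(): the state, without advancing time (a new reading comes with each control period).
- optics.grab_frame(name): name is "scene" or "side" or "wrist"; returns (picture, depth): 384x512x3 uint8, red, green, blue; 384x512 float32, m along the optical axis (not along the pixel's ray), 0 where there is no reading.
- optics.camera_info(name): a dict with "fx", "fy", "cx", "cy" (pixels), "rvec" (rotation vector, rad) and "tvec" (3), from world to camera coordinates, as OpenCV has them; the wrist camera has in their place "T_tool_cam" (4x4, takes a point from camera to tool coordinates, whose origin is the TCP and whose axes are the flange's). Camera axes: x right, y down, z forward; pixel columns grow to the right and rows downward; lengths in m; the calibration is good to about 2 mm. A picture is of the moment at which its call begins: read the wrist's pose just before it. camera_info takes no time and is no camera call.
- workorder.job_done(): hands the job in; it is judged then, once.
The state is a dict: "clock": time; "qpos": joint angles; "qd": joint speeds; "joint_efforts": joint torques, N m; "position": TCP position; "tool_rot": TCP orientation; "force": force on the tool from outside, world axes, zero at the start; "moment": the same for the moment, N m; "grip_width": finger opening in m; "finger_force": force on a finger pad.
Only numpy, scipy, OpenCV 4.12 (cv2) and the standard library are available. Lean on these libraries where they do the work, as an engineer would, in place of code of your own. Each camera call takes 0.05 s, during which the arm holds its last target. There are 200 camera calls.

## Task

Load the rack that holds the capped tubes into the analyser's loading bay: press the brake lever down to its third notch, where the handle stands level and stays by itself when let go, then bring the rack upright, tubes first, under the raised brake arm until it is fully home against the end stop. Then press the release button and keep it down until the lever has sprung back, so that the brake pad comes down on the rack, and let go. Leave everything else on the counter where it is.

Things in the scene. Friction and masses are not known exactly. Their poses are not given: they have to be found in the camera images.
- station: Loading bay on the front of a low white analyser, fixed. Origin on the counter; x points away from the robot along the lane (yaw within 0.25 rad), y left, z up. In its frame (mm): lane on y = -115; cheek plates of the hinge x -18 to 42, y within 45, top z 113; button console x -75 to -19, y within 30, top z 112; analyser box from x = 90, 85 tall, y -195 to 165
- dock (a point): Where the centre of the rack's underside lies when home: on the counter at station x = 0, y = -115 mm; station axes. End stop 60 mm tall, its face 75 mm ahead of this point. The lane has no floor (the rack slides on the counter); guides 12 mm high, 8 mm thick, 46 mm apart inside
- lane_mouth (a point): On the lane's centre line, on the counter, 38 mm before the dock point: here the guides' flared lips begin, about 65 mm apart; 21 mm farther in they are 46 mm apart. Station axes. The rack's front must be before this point when it is set down
- hinge (a point): On the lever's hinge axis (which runs along station x), at station x = 12, y = 0, z = 100 mm. Station axes. Handle, brake arm and pad all swing in the upright plane x = 12. The lever is one piece: handle to the left (+y), brake arm (12 mm rod) to the right over the lane
- brake_lever (a joint): Lever angle, rad: 0 pad fully down (no rack), grows as the handle is pressed down, stop at 1.0. A ratchet holds it at about 0.21, 0.43, 0.64 (third notch) and 0.86: press 0.05 past a notch, let go, it settles back on it. Only the release button lets it spring back. Starts at 0 or on the first notch. The handle rises (0.66 - angle) rad from level. With the pad on the rack it reads about 0.084
- lever_grip (a point): On the handle's centre line, 140 mm from the hinge; moves with the lever. The handle is a black round bar 22 mm thick, 74 to 171 mm from the hinge. Pressing it down here takes about 4 to 8 N
- brake_pad (a point): Centre of the underside of the rubber pad (14 x 24 x 10 mm) on the arm's end, 115 mm to the right of the hinge; moves with the lever. On the third notch arm and pad are 110 mm or more above the counter over the lane, so the tubes (98 mm) pass; on the second they do not
- release_button (a joint): Travel of the release button, m: 0 up, 0.008 fully down (about 6 N). The pawl is part of it, so it bobs when the lever passes a tooth, and rests 2 mm down when the pad is on the rack. Beyond about 0.006 it frees the lever, which takes up to 0.5 s to swing back; let go earlier, the lever catches on a lower notch
- button_top (a point): Centre of the top of the round grey button, 32 mm across, 125 mm above the counter at station x = -47, y = 0 mm. Pressed straight down
- rack: The rack to load: grey block 150 x 40 x 45 mm (x, y, z) with three white-capped tubes, 16 mm across, at x = 34, 50.5, 67 mm, to 98 mm above its underside; 0.17 to 0.35 kg, loose. Origin: centre of the underside; x along it towards the tubes. Flat and clear behind x = 25 mm for gripping across or pushing. Starts right or left of the bay, yaw within 0.5 rad; the other rack is on the other side
- spare_rack: The other rack: the same grey block 150 x 40 x 45 mm but with three empty holes and no tubes, loose, to be left alone. Origin: centre of the underside, x along its length
- reagent: White-capped bottle, 44 mm across, 115 mm tall, loose, stands just outside the lane's right-hand guide. Origin: centre of the underside
- wash: Bottle, 68 mm across, 160 mm tall, loose, at the back right. Origin: centre of the underside
- pen_pot: Black cup, 72 mm across, 95 mm tall, loose, on the left. Origin: centre of the underside
- mouse: Computer mouse, 105 x 60 x 32 mm, loose, on the counter near the robot. Origin: centre of the underside
- scanner: Hand scanner lying down, 150 x 65 x 40 mm, loose, at the back left. Origin: centre of the underside
- tip_box: White box 120 x 80 x 60 mm, loose, on the right. Origin: centre of the underside
Not all that is in view belongs to the job. What is shaped like the rack but turquoise is not meant.

How it is judged:
On the way, in this order (a step that is already met when the one before it is completed fails the run):
1. the brake lever rests on its third notch (0.60 to 0.74 rad), let go by the robot (value of joint brake_lever between 0.6 and 0.74 rad and velocity of joint brake_lever below 0.05 rad/s and contact force between each of the arm, the fingers and station below 0.3 N), for 0.2 s.
2. the rack stands upright and home against the end stop (within 6 mm along and 7 mm across the lane, tubes first), the lever still on the third notch (x of rack in the frame of dock between -0.006 and 0.006 m and y of rack in the frame of dock between -0.007 and 0.007 m and z of rack in the frame of dock below 0.006 m and angle between the x axis of rack and the x axis of dock, either way round below 0.1 rad and angle between rack's own z axis and vertical below 0.1 rad and x of brake_pad in the frame of rack above 0 m and value of joint brake_lever between 0.6 and 0.74 rad), for 0.2 s.
3. the release button is pressed (more than 6 mm) with the rack home (x of rack in the frame of dock between -0.006 and 0.006 m and y of rack in the frame of dock between -0.007 and 0.007 m and z of rack in the frame of dock below 0.006 m and angle between the x axis of rack and the x axis of dock, either way round below 0.1 rad and angle between rack's own z axis and vertical below 0.1 rad and value of joint release_button above 0.006 m), for 0.05 s.
At the end, for the whole second after the job is handed in: The tube rack stands upright and still at the dock, within 6 mm along and 7 mm across the lane and 0.1 rad, tubes towards the end stop; the lever is back with the pad resting on the rack (0.03 to 0.15 rad) (x of rack in the frame of dock between -0.006 and 0.006 m and y of rack in the frame of dock between -0.007 and 0.007 m and z of rack in the frame of dock below 0.006 m and angle between the x axis of rack and the x axis of dock, either way round below 0.1 rad and angle between rack's own z axis and vertical below 0.1 rad and x of brake_pad in the frame of rack above 0 m and value of joint brake_lever between 0.03 and 0.15 rad and linear speed of rack below 0.02 m/s); the robot touches nothing.
It fails at once if another thing on the counter is moved by more than 30 mm (distance of any of spare_rack, reagent, wash, pen_pot, mouse, scanner, tip_box from where it was at the start of the episode above 0.03 m).
It fails at once if the tube rack is tipped by more than 0.6 rad (angle between rack's own z axis and vertical above 0.6 rad).
It also fails if it takes over 64 s, if anything falls off the work surface, if the arm or the gripper's body presses on something with over 40 N, if the wrist force passes 120 N, or if a joint passes its speed limit or range.

## Working session

There is one attempt and no reset: what is moved stays moved. The work goes in short steps, Python scripts to look and compute and a tool call to move; the robot and the scene stay as the last step left them, time stands still between calls to the robot, and variables do not carry over. Pictures are saved under pics/ and viewed, at most 10 in all, crops included, and the job is handed in when it is done.

Besides the shell and the picture viewer there is one more tool, called after "Request:" by a JSON object that holds its "op" and its "data". apply_moves: Moves the arm, as the interface text tells. Its arguments: {"type":"object","properties":{"linear":{"type":"array"},"delta_rot":{"type":"array"},"gripper":{"type":"number"},"force":{"type":"number"}},"required":["linear","delta_rot"]}

```bash
mkdir -p pics
cat > h.py <<'E'
import numpy as np, cv2, pickle
from workcell import monitor, optics, workorder
def cam(n):
    c=optics.camera_info(n); K=np.array([[c['fx'],0,c['cx']],[0,c['fy'],c['cy']],[0,0,1]])
    return c,K
def cloud(n,d,T=None):
    c,K=cam(n); v,u=np.mgrid[:d.shape[0],:d.shape[1]]
    p=np.stack([(u-c['cx'])/c['fx']*d,(v-c['cy'])/c['fy']*d,d],-1)
    if T is None:
        R=cv2.Rodrigues(np.array(c['rvec'],float))[0]; return (p-np.array(c['tvec']).ravel())@R
    return p@T[:3,:3].T+T[:3,3]
E
python3 - <<'E'
from h import *
s=monitor.observe(); print(s)
for n in('scene','side'):
    i,d=optics.grab_frame(n); pickle.dump((i,d),open(n+'.pkl','wb'))
    cv2.imwrite(f'pics/{n}0.png',i[:,:,::-1])
    c,K=cam(n);R=cv2.Rodrigues(np.array(c['rvec'],float))[0];print(n,-R.T@np.array(c['tvec']).ravel(),c['fx'],d.max())
E
```

```text
{'clock': 0.0, 'qpos': array([-0.07021561,  0.52201321, -0.03629494,  1.59999492,  0.02117224,
        1.02109388, -0.11277513]), 'qd': array([ 0.00035693, -0.00182888, -0.00018614,  0.00145991,  0.00046119,
        0.00030752,  0.00029142]), 'joint_efforts': array([-4.24098413e-03, -9.27110124e+01,  1.97758444e+00, -3.69928443e+01,
        1.76317629e-02,  8.19846697e-03, -6.58496788e-05]), 'position': array([ 6.24668250e-01, -3.80117537e-05,  2.30731272e-01]), 'tool_rot': array([-3.14046960e+00,  7.25491722e-05,  1.57078398e+00]), 'force': array([ 0.3474876 ,  0.07130978, -0.73063889]), 'moment': array([-0.01112815, -0.01092466, -0.02749749]), 'finger_force': 0.0, 'grip_width': 0.08515804976742}
scene [1.08852328 0.20281907 1.08631303] 379.31874651063055 3.0628912
side [-0.15136286  1.06061522  0.88377315] 402.00715912528625 3.9995954
```

View pics/scene0.png

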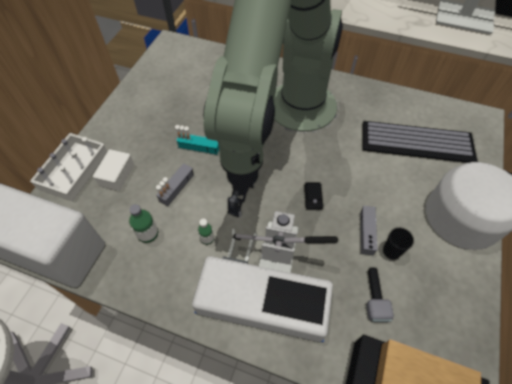

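View pics/side0.png

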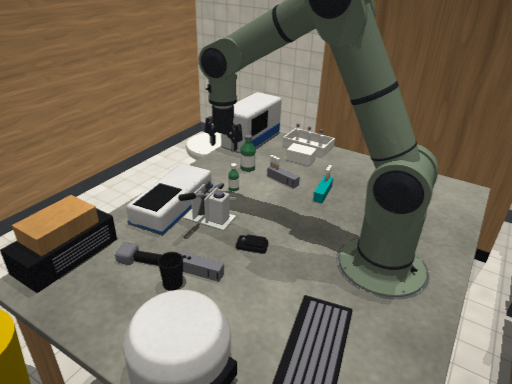

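Scene view: station at about (280,235), with the handle pointing right to (335,240) and the button at (284,220). The tube rack is at (175,185), tubes at (163,185), and the reagent at (205,230). The spare rack is at (368,230); the turquoise decoy is at (198,144).

Run:
```python
from h import *
for n in('scene','side'):
    i,d=pickle.load(open(n+'.pkl','rb')); P=cloud(n,d); ok=d>0
    def rect(m,name):
        q=P[m]; 
        if len(q)<5: print(name,len(q));return
        r=cv2.minAreaRect((q[:,:2]*1000).astype(np.float32)); print(n,name,len(q),np.round(r[0],1),np.round(r[1],1),round(r[2],1),'med z',np.round(np.median(q[:,2])*1000,1),'mean',np.round(q.mean(0)*1000,1))
    X,Y,Z=P[...,0],P[...,1],P[...,2]
    box=lambda a,b,c,e:ok&(X>a)&(X<b)&(Y>c)&(Y<e)
    br=i.astype(int).sum(2)
    m=box(.75,1.1,-.35,.35)&(Z>.07)&(Z<.1)
    l,lab,st,ce=cv2.connectedComponentsWithStats(m.astype(np.uint8))
    k=1+np.argmax(st[1:,4]); rect(lab==k,'analyser')
    # components above the table in work area
    m=box(.35,1.1,-.55,.5)&(Z>.02)&(Z<.2)
    l,lab,st,ce=cv2.connectedComponentsWithStats(m.astype(np.uint8))
    for k in range(1,l):
        if st[k,4]>40: 
            q=lab==k; rect(q,f'c{k} px{np.round(ce[k])} zmax{P[q][:,2].max()*1000:.0f} rgb{i[q].mean(0).round()}')
    cc={'scene':(180,160,150,110),'side':(90,130,200,110)}[n]
    a,b,w,h=cc; cv2.imwrite(f'pics/{n}crop.png',cv2.resize(i[b:b+h,a:a+w,::-1],None,fx=4,fy=4,interpolation=cv2.INTER_CUBIC))
```

```text
scene analyser 5929 [796.1 114.6] [137.4 360.4] 7.4 med z 85.3 mean [809.9 109.5  85. ]
scene c1 px[189. 143.] zmax102 rgb[ 34. 102.  99.] 218 [ 357.2 -303.2] [ 17.6 126.3] 1.8 med z 40.2 mean [ 356.8 -315.5   41.4]
scene c4 px[113. 169.] zmax68 rgb[182. 179. 172.] 964 [ 547.  -510.5] [122.9  83. ] 3.6 med z 58.6 mean [ 555.2 -501.8   53.2]
scene c7 px[173. 183.] zmax102 rgb[110. 107. 107.] 684 [ 524.9 -290.2] [ 43.1 150.5] 79.3 med z 44.7 mean [ 536.2 -286.3   49.8]
scene c8 px[313. 194.] zmax37 rgb[31. 31. 31.] 372 [404.3 156.4] [96.3 55.4] 19.2 med z 30.3 mean [402.9 155.6  28.8]
scene c9 px[ 57. 246.] zmax200 rgb[138. 137. 134.] 4412 [ 860.8 -473.5] [160.8 152.8] 0.1 med z 175.5 mean [ 876.2 -438.2  149.2]
scene c12 px[142. 223.] zmax164 rgb[80. 98. 83.] 718 [ 713.7 -292.9] [57.1 66.9] 61.9 med z 104.2 mean [ 720.1 -285.2   98.7]
scene c14 px[368. 230.] zmax51 rgb[106. 105. 108.] 693 [471.9 348.7] [151.1  41.7] 12.2 med z 44.2 mean [478.6 347.6  42.4]
scene c18 px[283. 239.] zmax183 rgb[105. 104. 102.] 1772 [607.5 114.2] [119.9 288.8] 4.6 med z 108.8 mean [627.4 117.3 103.6]
scen
[... 1118 characters left out ...]
  97.  97.] 398 [ 524.4 -283.9] [ 51.7 153.3] 83.1 med z 42.8 mean [ 528.1 -279.9   46.7]
side c8 px[233. 176.] zmax118 rgb[ 98. 114.  96.] 203 [ 655.7 -105.3] [44.3 37.4] 67.1 med z 63.2 mean [ 653.5 -101.8   63.9]
side c9 px[179. 198.] zmax182 rgb[127. 125. 122.] 4142 [702.9 107.3] [317.2 365. ] 8.2 med z 83.0 mean [714.6 153.4  76.8]
side c13 px[ 89. 221.] zmax165 rgb[94. 74. 50.] 1591 [864.3 440.9] [117.9 143.2] 89.9 med z 101.7 mean [825.2 453.  108.4]
side c14 px[252. 241.] zmax36 rgb[28. 29. 29.] 282 [396.7 159.1] [94.2 57.1] 22.7 med z 29.1 mean [393.5 161.9  28.2]
side c16 px[171. 263.] zmax97 rgb[60. 60. 62.] 1821 [556.2 418.6] [352.5 133.1] 13.0 med z 43.0 mean [529.1 407.   48.3]
```

View pics/scenecrop.png

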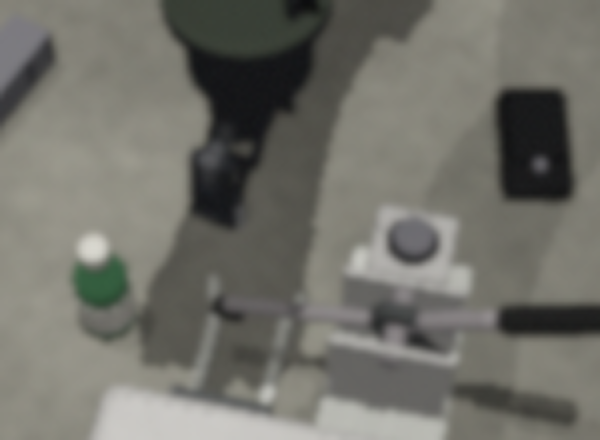

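Run:
```python
from h import *
for n in('scene','side'):
    i,d=pickle.load(open(n+'.pkl','rb')); P=cloud(n,d); ok=d>0
    X,Y,Z=P[...,0],P[...,1],P[...,2]; br=i.astype(int).mean(2)
    box=lambda a,b,c,e,f,g:ok&(X>a)&(X<b)&(Y>c)&(Y<e)&(Z>f)&(Z<g)
    def rect(m,name):
        q=P[m]*1000; r=cv2.minAreaRect(q[:,:2].astype(np.float32)); print(n,name,len(q),np.round(r[0],1),np.round(r[1],1),round(r[2],1),'med',np.round(np.median(q,0),1),'rgb',i[m].mean(0).round())
    rect(box(.4,.65,-.4,-.2,.040,.05),'racktop')
    rect(box(.4,.65,-.4,-.2,.088,.11),'caps')
    b=box(.52,.66,.05,.16,.118,.135); rect(b,'btn'); rect(b&(br<110),'btn dark')
    rect(box(.52,.7,.05,.16,.106,.117),'console/cheek')
    h=box(.55,.75,.15,.35,.09,.22)&(br<60); q=P[h]*1000
    if len(q)>5:
        c=q.mean(0);u=np.linalg.svd(q-c)[2][0]; u*=np.sign(u[1]); print('handle',len(q),c,u,q.min(0),q.max(0), 'el',np.arcsin(u[2]))
    a=box(.75,1.1,-.3,.4,.08,.09)
    l,lab,st,ce=cv2.connectedComponentsWithStats(a.astype(np.uint8)); k=1+np.argmax(st[1:,4]); hull=cv2.approxPolyDP(cv2.convexHull((P[lab==k][:,:2]*1000).astype(np.float32)),12,True); print(hull.reshape(-1,2).round())
    rect(box(.62,.72,-.16,-.06,.10,.125),'reagent cap')
```

```text
scene racktop 383 [ 525.1 -290.2] [ 43.1 149.7] 79.3 med [ 517.  -286.1   44.7] rgb [115. 114. 117.]
scene caps 68 [ 574.5 -300.2] [16.8 48.6] 75.5 med [ 576.3 -297.7   96.9] rgb [177. 175. 167.]
scene btn 159 [599.2 120.8] [86.1 63.1] 13.0 med [588.8 106.9 123.8] rgb [106. 104. 106.]
scene btn dark 79 [603.9 120.9] [76.9 61.2] 13.0 med [586.  104.  123.2] rgb [91. 90. 92.]
scene console/cheek 504 [608.5 103.7] [118.8  89.9] 7.7 med [603.4 106.9 111.5] rgb [141. 140. 137.]
handle 230 [642.39545989 217.63027389 150.96767813] [-0.8328406   0.09599089  0.54512594] [609.35706579 150.26154096  90.00852337] [749.85572185 271.11239021 181.47788149] el 0.5765393249727268
[[869. -53.]
 [883. -32.]
 [837. 287.]
 [753. 287.]
 [751. -68.]]
scene reagent cap 56 [ 661.7 -115.2] [20.7 20.3] 81.7 med [ 663.5 -113.7  114. ] rgb [174. 174. 165.]
side racktop 157 [ 523.4 -285. ] [ 47.4 150.7] 79.4 med [ 511.5 -281.6   43.6] rgb [116. 114. 117.]
side caps 29 [ 576.4 -292.2] [14.8 51. ] 70.8 med [ 572.4 -292.8   95.1] rgb [177. 174. 164.]
side btn 62 [602.9 115.2] [86.6 46.9] 34.4 med [578.  109.9 122.6] rgb [100.  98. 101.]
side btn dark 34 [594.5 120.8] [76.1 50.3] 17.9 med [578.  113.1 121.1] rgb [86. 85. 87.]
side console/cheek 200 [606.1 108.6] [121.4  89.1] 5.6 med [594.9 115.1 111. ] rgb [138. 136. 133.]
handle 110 [623.54539896 225.52644275 151.05737387] [-0.81831921  0.25048982  0.51730893] [599.57357863 159.38543479  90.01954039] [745.34145247 270.92272756 181.93971351] el 0.543703434850052
[[855. -50.]
 [878. -26.]
 [834. 287.]
 [804. 302.]
 [756. 293.]
 [753. -53.]]
side reagent cap 27 [ 659.8 -111.3] [16.1 29.7] 34.4 med [ 657.5 -107.   110.6] rgb [175. 173. 163.]
```

```bash
cat >> h.py <<'E'
from scipy.spatial.transform import Rotation as Ro
def wrist():
    s=monitor.observe(); i,d=optics.grab_frame('wrist')
    T=np.eye(4); T[:3,:3]=Ro.from_euler('xyz',s['tool_rot']).as_matrix(); T[:3,3]=s['position']
    P=cloud('wrist',d,T@np.array(optics.camera_info('wrist')['T_tool_cam'])); return s,i,d,P
E
python3 - <<'E'
from h import *
print(np.round(optics.camera_info('wrist')['T_tool_cam'],3))
s,i,d,P=wrist(); cv2.imwrite('pics/w0.png',i[:,:,::-1])
for v in (20,190,360): print([P[v,u].round(3).tolist() for u in(20,256,490)])
for n in('scene','side'):
    i,d=pickle.load(open(n+'.pkl','rb')); P=cloud(n,d); ok=d>0
    X,Y,Z=P[...,0],P[...,1],P[...,2]; br=i.astype(int).mean(2)
    h=ok&(X>.56)&(X<.70)&(Y>.15)&(Y<.35)&(Z>.09)&(Z<.22)&(br<60)
    q=P[h]*1000; c=q.mean(0);u=np.linalg.svd(q-c)[2][0]; u*=np.sign(u[1]); print('handle',len(q),c,u,q.min(0),q.max(0), 'el',np.arcsin(u[2]))
    a=ok&(X>.66)&(Y>-.3)&(Y<.4)&(Z>.08)&(Z<.09)
    l,lab,st,ce=cv2.connectedComponentsWithStats(a.astype(np.uint8)); k=1+np.argmax(st[1:,4]); print(np.round(cv2.minAreaRect((P[lab==k][:,:2]*1000).astype(np.float32))[0]),cv2.minAreaRect((P[lab==k][:,:2]*1000).astype(np.float32)))
E
```

```text
[[ 0.001 -0.965 -0.263  0.067]
 [ 1.     0.002 -0.001  0.   ]
 [ 0.001 -0.263  0.965 -0.143]
 [ 0.     0.     0.     1.   ]]
[[0.386, 0.15, 0.033], [0.625, 0.13, 0.117], [0.825, 0.138, 0.086]]
[[0.324, -0.038, 0.002], [0.626, -0.034, 0.013], [0.856, -0.013, 0.087]]
[[0.556, -0.005, 0.301], [0.626, 0.011, 0.317], [0.695, -0.005, 0.301]]
handle 191 [622.78013685 217.95107038 163.22591132] [-0.12166158  0.89887559  0.42097641] [609.35706579 177.35317582 142.67059216] [633.54015698 258.28846169 181.47788149] el 0.43452149420534025
[789. 114.] ((789.06640625, 113.813232421875), (146.36900329589844, 354.7820739746094), 7.884565353393555)
handle 98 [609.87221479 226.5859264  158.45380214] [-0.13664592  0.88312146  0.44880327] [599.57357863 159.38543479  96.0924876 ] [653.44089043 265.3705519  181.93971351] el 0.4654257054197592
[785. 118.] ((785.2297973632812, 118.31993103027344), (148.73452758789062, 357.9903259277344), 8.257403373718262)
```

View pics/w0.png

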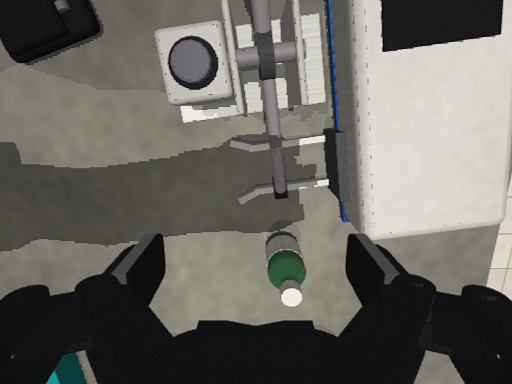

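The wrist view shows the button at (193,62), the console around it, and the lane guides from (240,145)/(245,198) to the stop at (332,165). The pad is at (281,193). The handle's elevation of about 0.45 puts the lever on the first notch.

Run:
```python
from h import *
s,i,d,P=wrist(); P=P*1000; ok=d>0; br=i.astype(int).mean(2)
X,Y,Z=P[...,0],P[...,1],P[...,2]; v,u=np.mgrid[:384,:512]
m=((u-193)**2+(v-62)**2<30**2)&(br<115); cs,_=cv2.findContours(m.astype(np.uint8),cv2.RETR_EXTERNAL,cv2.CHAIN_APPROX_NONE)
c=max(cs,key=cv2.contourArea); e=cv2.fitEllipse(c); print('btn ell',e)
uu,vv=map(int,np.round(e[0])); q=P[vv-4:vv+5,uu-4:uu+5].reshape(-1,3); print('btn',np.median(q,0))
# analyser front edge: for rows, first u with Z in 80..90
E_=[]
for r in range(20,230,5):
    k=np.where(ok[r]&(Z[r]>82)&(Z[r]<88)&(br[r]>100)&(u[r]>300))[0]
    if len(k): E_.append(P[r,k[0],:2])
E_=np.array(E_,np.float32); l=cv2.fitLine(E_,cv2.DIST_HUBER,0,.01,.01).ravel(); print('edge',l,'yaw',np.arctan2(-l[0]*np.sign(l[1]),abs(l[1])))
# console top
m=ok&(abs(Z-112)<4)&(br>120)&(u<245)&(u>140)&(v<120); q=P[m][:,:2].astype(np.float32); print('console',cv2.minAreaRect(q))
# guides
m=ok&(Z>8)&(Z<16)&(u>225)&(u<335)&(v>125)&(v<210)&(br>100)
q=P[m]
yaw=.138; R=np.array([[np.cos(yaw),-np.sin(yaw)],[np.sin(yaw),np.cos(yaw)]])
for o in ([624.9,105.9],):
    w=(q[:,:2]-o)@R
    for a,b in((-38,-17),(-15,0),(15,75)):
        k=(w[:,0]>a)&(w[:,0]<b); print(a,b,np.percentile(w[k&(w[:,1]>-115),1],[2,50,98]),np.percentile(w[k&(w[:,1]<-115),1],[2,50,98]))
m=ok&(Z>40)&(Z<64)&(u>320)&(u<345)&(v>130)&(v<200); print('stop',cv2.minAreaRect(P[m][:,:2].astype(np.float32)),np.percentile(((P[m][:,:2]-o)@R)[:,0],[5,50,95]))
```

```text
btn ell ((192.53904724121094, 62.31132888793945), (48.55060958862305, 53.68617630004883), 160.91317749023438)
btn [577.30840446  99.16500783 125.44267639]
edge [ 1.4105172e-01 -9.9000221e-01  7.2204309e+02  6.8625786e+01] yaw 0.14152369
console ((582.0741577148438, 99.31150817871094), (68.70533752441406, 85.84606170654297), 7.873289108276367)
-38 -17 [-88.67045137 -81.98295433 -75.6686306 ] [-152.05809084 -145.06195144 -138.73346052]
-15 0 [-90.42436089 -86.88481818 -83.132617  ] [-144.17652783 -140.51057048 -136.88734672]
15 75 [-90.31171501 -86.5140134  -82.76082709] [-144.30479631 -140.32883101 -136.71439944]
stop ((716.0527954101562, 4.564056396484375), (9.081389427185059, 74.2198715209961), 7.8262224197387695) [72.0891852  73.73383339 79.44085819]
```

Request:
{"op": "apply_moves", "data": {"linear": [[0.2,0,0],[0.4,-0.01,0],[0.6,-0.02,0],[0.8,-0.03,0],[1,-0.04,0]], "delta_rot": [[0,0,0],[0,0,0],[0,0,0],[0,0,0],[0,0,0]], "gripper": -1, "force": 50}}

```text
clock: 0.62
position: [0.6208, 0.1009, 0.2312]
tool_rot: [-3.141, 0.0, 1.571]
force: [0.2, 0.1, 0.8]
grip_width: 0.025
finger_force: 0.0
```

Request:
{"op": "apply_moves", "data": {"linear": [[0.25,0,0],[0.5,0,0],[0.8,0,0],[1,0,0],[1,0,0]], "delta_rot": [[0,0,0],[0,0,0],[0,0,0],[0,0,0],[0,0,0]]}}

```text
clock: 1.03
position: [0.6199, 0.2054, 0.2309]
tool_rot: [-3.141, -0.002, 1.576]
force: [0.3, -0.3, 0.2]
grip_width: 0.0002
finger_force: 0.0
```

Request:
{"op": "apply_moves", "data": {"linear": [[0.1,0,0],[0.22,0,0],[0.22,0,0.1],[0.22,0,0.2],[0.22,0,0.3]], "delta_rot": [[0,0,0],[0,0,0],[0,0,0],[0,0,0],[0,0,0]]}}

```text
clock: 1.45
position: [0.6208, 0.2212, 0.1998]
tool_rot: [-3.141, 0.001, 1.57]
force: [0.2, -1.0, -0.7]
grip_width: -0.0001
finger_force: 0.0
```

Request:
{"op": "apply_moves", "data": {"linear": [[0,0,0.2],[0,0,0.4],[0,0,0.6],[0,0,0.75],[0,0,0.85]], "delta_rot": [[0,0,0],[0,0,0],[0,0,0],[0,0,0],[0,0,0]]}}

```text
clock: 1.87
position: [0.6207, 0.2219, 0.1144]
tool_rot: [-3.141, -0.001, 1.57]
force: [-2.5, -1.2, 12.0]
grip_width: -0.0002
finger_force: 5.9
```

Request:
{"op": "apply_moves", "data": {"linear": [[0,0,0.05],[0,0,0.1],[0,0,0.13],[0,0,0.13],[0,0,0.13]], "delta_rot": [[0,0,0],[0,0,0],[0,0,0],[0,0,0],[0,0,0]]}}

```text
clock: 2.28
position: [0.6209, 0.2215, 0.1032]
tool_rot: [-3.141, 0.0, 1.57]
force: [-2.8, 1.2, 3.7]
grip_width: 0.0001
finger_force: 2.2
```

Request:
{"op": "apply_moves", "data": {"linear": [[0,0,0.02],[0,0,0.02],[0,0,-0.2],[0,0,-0.5],[0,0,-0.9]], "delta_rot": [[0,0,0],[0,0,0],[0,0,0],[0,0,0],[0,0,0]]}}

```text
clock: 2.7
position: [0.62, 0.2209, 0.1923]
tool_rot: [-3.138, 0.002, 1.57]
force: [0.2, -0.2, -0.0]
grip_width: 0.0001
finger_force: 0.0
```

Run:
```python
from h import *
for n in('scene','side'):
    i,d=optics.grab_frame(n); P=cloud(n,d)
    X,Y,Z=P[...,0],P[...,1],P[...,2]; br=i.astype(int).mean(2)
    h=(d>0)&(X>.56)&(X<.66)&(Y>.17)&(Y<.35)&(Z>.06)&(Z<.17)&(br<60)
    q=P[h]*1000; c=q.mean(0);u=np.linalg.svd(q-c)[2][0]; u*=np.sign(u[1]); print('handle',len(q),c,u,q.min(0),q.max(0), 'el',np.arcsin(u[2]))
print(monitor.observe()['position'],monitor.observe()['force'])
```

```text
handle 230 [621.21679257 228.14248585 109.40712178] [-0.14214095  0.9894339   0.02857467] [605.54003768 185.57767947  96.35853431] [634.31828738 274.24240647 115.91575657] el 0.028578563550981845
handle 130 [610.205195   238.06944208 106.46189018] [-0.12092805  0.99256522 -0.01380884] [598.75439628 185.82347087  94.70140912] [624.41480478 280.27874714 114.21550709] el -0.013809283868273082
[0.62367919 0.22228895 0.19937011] [ 0.71552771 -0.02791706  0.19354903]
```

Request:
{"op": "apply_moves", "data": {"linear": [[-0.1,0,-0.3],[-0.3,-0.1,-0.5],[-0.5,-0.2,-0.5],[-0.75,-0.35,-0.5],[-1,-0.5,-0.5]], "delta_rot": [[0,0,-0.055],[0,0,-0.115],[0,0,-0.175],[0,0,-0.235],[0,0,-0.295]]}}

```text
clock: 3.22
position: [0.5705, 0.1207, 0.2434]
tool_rot: [3.141, 0.001, 2.192]
force: [1.1, -0.9, 0.1]
grip_width: 0.0001
finger_force: 0.0
```

Request:
{"op": "apply_moves", "data": {"linear": [[-0.13,-0.19,0],[-0.26,-0.38,0],[-0.4,-0.58,0],[-0.53,-0.77,0],[-0.66,-0.96,0]], "delta_rot": [[0,0,-0.059],[0,0,-0.118],[0,0,-0.177],[0,0,-0.236],[0,0,-0.295]]}}

```text
clock: 3.63
position: [0.5302, 0.0111, 0.2433]
tool_rot: [-3.141, 0.001, 2.809]
force: [0.3, 0.0, -0.3]
grip_width: -0.0001
finger_force: 0.0
```

Request:
{"op": "apply_moves", "data": {"linear": [[0,-0.2,0],[-0.01,-0.4,0],[-0.02,-0.6,0],[-0.03,-0.8,0],[-0.03,-1,0]], "delta_rot": [[0,0,-0.02],[0,0,-0.04],[0,0,-0.06],[0,0,-0.071],[0,0,-0.071]]}}

```text
clock: 4.05
position: [0.5, -0.0842, 0.2433]
tool_rot: [-3.141, 0.001, 2.954]
force: [-0.2, -0.6, -1.4]
grip_width: 0.0
finger_force: 0.0
```

Request:
{"op": "apply_moves", "data": {"linear": [[0,-0.2,0],[-0.01,-0.4,0],[-0.02,-0.6,0],[-0.03,-0.8,0],[-0.03,-1,0]], "delta_rot": [[0,0,0],[0,0,0],[0,0,0],[0,0,0],[0,0,0]], "gripper": 1}}

```text
clock: 4.47
position: [0.4842, -0.183, 0.2434]
tool_rot: [-3.141, 0.001, 2.952]
force: [0.6, -0.6, -0.5]
grip_width: 0.0606
finger_force: 0.0
```

Request:
{"op": "apply_moves", "data": {"linear": [[0,-0.2,0],[-0.01,-0.4,0],[-0.02,-0.7,0],[-0.03,-0.9,0],[-0.03,-0.9,0]], "delta_rot": [[0,0,0],[0,0,0],[0,0,0],[0,0,0],[0,0,0]]}}

```text
clock: 4.88
position: [0.469, -0.2751, 0.2431]
tool_rot: [-3.14, -0.0, 2.947]
force: [0.4, -0.8, -0.6]
grip_width: 0.0851
finger_force: 0.0
```

Run:
```python
from h import *
s,i,d,P=wrist(); P=P*1000; ok=d>0
print(s['position'],s['tool_rot'],s['qpos'].round(2)); cv2.imwrite('pics/w1.png',i[:,:,::-1])
X,Y,Z=P[...,0],P[...,1],P[...,2]
for a,b,n in((40,50,'top'),(90,102,'caps')):
    m=ok&(Z>a)&(Z<b)&(X>400)&(X<640)&(Y>-360)&(Y<-200); q=P[m]; print(n,len(q),cv2.minAreaRect(q[:,:2].astype(np.float32)),np.median(q[:,2]))
```

```text
[ 0.46899325 -0.27509408  0.24309025] [-3.13962580e+00 -1.53653538e-04  2.94713382e+00] [ 0.61  0.39 -0.25  1.79  0.12  0.97  1.69]
top 3575 ((522.3238525390625, -289.1584167480469), (39.2994270324707, 149.82012939453125), 79.5898208618164) 45.14483278683129
caps 534 ((571.8549194335938, -297.87225341796875), (15.20851993560791, 47.40610122680664), 79.11599731445312) 97.63277469079665
```

View pics/w1.png

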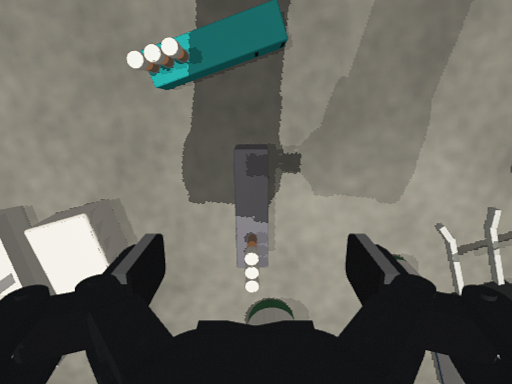

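The tube rack lies under the gripper, grey block at (251,205) with its tubes at (252,270). Measured top size 39x150 mm at z = 45 mm and caps at z = 98 mm match the given sizes. Descending to grasp.

Request:
{"op": "apply_moves", "data": {"linear": [[-0.01,-0.02,0.2],[-0.03,-0.04,0.4],[-0.03,-0.04,0.6],[-0.03,-0.04,0.8],[-0.03,-0.04,1]], "delta_rot": [[0,0,-0.005],[0,0,-0.005],[0,0,-0.005],[0,0,-0.005],[0,0,-0.005]]}}

```text
clock: 5.35
position: [0.4728, -0.2743, 0.1425]
tool_rot: [-3.142, 0.0, 2.964]
force: [0.7, -0.8, 0.6]
grip_width: 0.0856
finger_force: 0.0
```

Request:
{"op": "apply_moves", "data": {"linear": [[0,0,0.2],[0,0,0.4],[0,0,0.6],[0,0,0.8],[0,0,0.9]], "delta_rot": [[0,0,0],[0,0,0],[0,0,0],[0,0,0],[0,0,0]]}}

```text
clock: 5.77
position: [0.4722, -0.2738, 0.0514]
tool_rot: [3.141, -0.002, 2.964]
force: [-0.6, -0.2, -0.5]
grip_width: 0.0854
finger_force: 0.0
```

Request:
{"op": "apply_moves", "data": {"linear": [[0,0,0.15],[0,0,0.3],[0,0,0.35],[0,0,0.35],[0,0,0.35]], "delta_rot": [[0,0,0],[0,0,0],[0,0,0],[0,0,0],[0,0,0]]}}

```text
clock: 6.18
position: [0.473, -0.2748, 0.0188]
tool_rot: [-3.142, 0.0, 2.963]
force: [0.1, -1.5, 0.6]
grip_width: 0.0853
finger_force: 0.0
```

Request:
{"op": "apply_moves", "data": {"linear": [[0,0,0],[0,0,0],[0,0,0],[0,0,0],[0,0,0]], "delta_rot": [[0,0,0],[0,0,0],[0,0,0],[0,0,0],[0,0,0]], "gripper": -1, "force": 60}}

```text
clock: 6.6
position: [0.4731, -0.2754, 0.0192]
tool_rot: [-3.141, 0.001, 2.962]
force: [-2.4, -0.0, 13.4]
grip_width: 0.0391
finger_force: 59.0
```

Request:
{"op": "apply_moves", "data": {"linear": [[0,0,0],[0,0,0],[0,0,-0.05],[0,0,-0.15],[0,0,-0.25]], "delta_rot": [[0,0,0],[0,0,0],[0,0,0],[0,0,0],[0,0,0]]}}

```text
clock: 7.02
position: [0.4725, -0.2747, 0.044]
tool_rot: [3.141, -0.001, 2.963]
force: [0.5, -0.1, -1.6]
grip_width: 0.0391
finger_force: 59.6
```

Request:
{"op": "apply_moves", "data": {"linear": [[0.02,0.12,0],[0.06,0.32,0],[0.1,0.54,0],[0.14,0.75,0],[0.17,0.94,0]], "delta_rot": [[0,0,-0.02],[0,0,-0.05],[0,0,-0.09],[0,0,-0.13],[0,0,-0.152]]}}

```text
clock: 7.43
position: [0.4725, -0.1775, 0.0438]
tool_rot: [3.141, 0.0, -2.995]
force: [0.8, 0.5, -1.6]
grip_width: 0.039
finger_force: 59.6
```

Request:
{"op": "apply_moves", "data": {"linear": [[-0.02,0.15,0],[-0.04,0.3,0],[-0.07,0.45,0],[-0.09,0.6,0],[-0.11,0.74,0]], "delta_rot": [[0,0,0],[0,0,0],[0,0,0],[0,0,0],[0,0,0]]}}

```text
clock: 7.85
position: [0.4732, -0.1031, 0.0438]
tool_rot: [3.141, 0.0, -3.0]
force: [0.7, 0.0, -1.3]
grip_width: 0.0394
finger_force: 59.6
```

Request:
{"op": "apply_moves", "data": {"linear": [[-0.02,0.2,0],[-0.04,0.4,0],[-0.08,0.6,0],[-0.11,0.74,0],[-0.11,0.74,0]], "delta_rot": [[0,0,0],[0,0,0],[0,0,0],[0,0,0],[0,0,0]]}}

```text
clock: 8.27
position: [0.4741, -0.026, 0.0438]
tool_rot: [3.14, 0.001, -2.996]
force: [-0.4, 1.1, -1.8]
grip_width: 0.0393
finger_force: 60.1
```

Run:
```python
from h import *
s,i,d,P=wrist(); P=P*1000; ok=d>0
print(s['position'],s['tool_rot']); cv2.imwrite('pics/w2.png',i[:,:,::-1])
X,Y,Z=P[...,0],P[...,1],P[...,2]
o=np.array([624.5,106.5]);yaw=.140;R=np.array([[np.cos(yaw),-np.sin(yaw)],[np.sin(yaw),np.cos(yaw)]])
W=(P[...,:2]-o)@R
m=ok&(Z>6)&(Z<17)&(W[...,0]>-36)&(W[...,0]<70)&(abs(W[...,1]+115)<45)
print('guide px',m.sum(),np.percentile(W[m][:,1],[5,25,50,75,95]) if m.sum() else '')
m=ok&(Z>110)&(Z<130)&(abs(W[...,1]+115)<20)&(W[...,0]>-130)&(W[...,0]<0); q=W[m]
if len(q)>9: print('caps',len(q),cv2.minAreaRect(q.astype(np.float32)),np.median(Z[m]))
i,d=optics.grab_frame('scene'); P=cloud('scene',d)*1000; W=(P[...,:2]-o)@R; Z=P[...,2]
f=lambda a,b:(d>0)&(Z>a)&(Z<b)&(W[...,0]<70)
m=f(112,132)&(abs(W[...,1]+115)<25)&(W[...,0]>-150)&(W[...,0]<-30)&(i.mean(2)>120); print('scene caps',m.sum(),cv2.minAreaRect(W[m].astype(np.float32)),np.median(Z[m]))
m=f(6,17)&(W[...,0]>-10)&(abs(W[...,1]+115)<45)&(i.mean(2)>90); y=W[m][:,1]; print('scene guides',np.median(y[y>-115]),np.median(y[y<-115]))
cv2.imwrite('pics/s2.png',cv2.resize(i[140:280,150:340,::-1],None,fx=4,fy=4))
```

```text
[ 0.47413297 -0.02601632  0.04384685] [ 3.14033448e+00  1.12422139e-03 -2.99633219e+00]
guide px 0 
scene caps 73 ((-62.03826141357422, -116.00194549560547), (15.206269264221191, 44.50205612182617), 88.38481140136719) 120.80682872865141
scene guides -88.32369420671536 -142.01782023754697
```

View pics/s2.png

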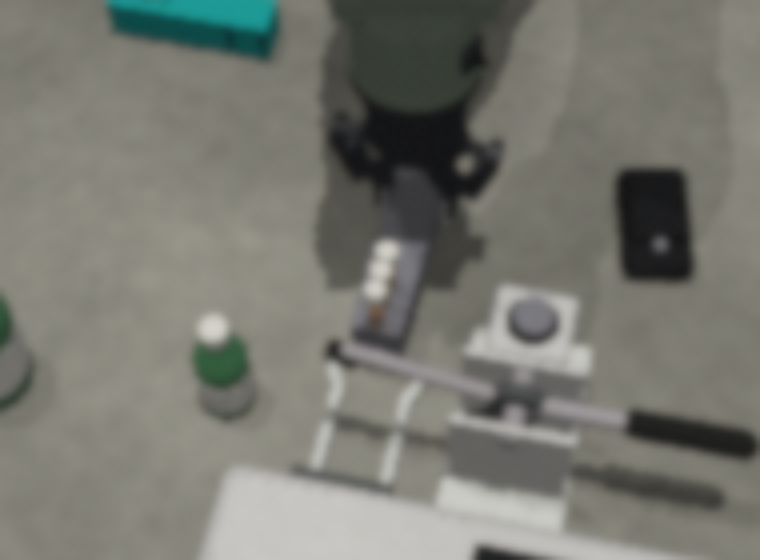

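View pics/w2.png

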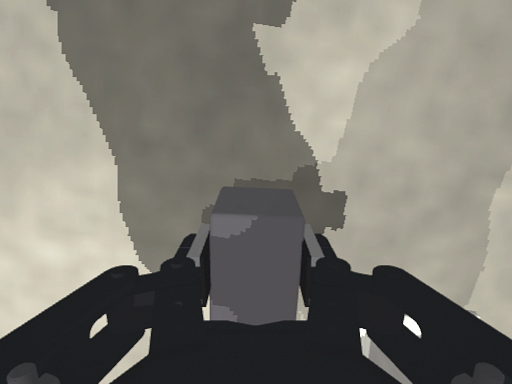

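Run:
```python
from h import *
o=np.array([624.5,106.5]);yaw=.140;R=np.array([[np.cos(yaw),-np.sin(yaw)],[np.sin(yaw),np.cos(yaw)]])
def caps(n,P,i,d):
    P=P*1000; W=(P[...,:2]-o)@R; Z=P[...,2]
    m=(d>0)&(Z>112)&(Z<132)&(abs(W[...,1]+115)<25)&(W[...,0]>-150)&(W[...,0]<-30)&(i.mean(2)>120); r=cv2.minAreaRect(W[m].astype(np.float32)); print(n,m.sum(),r,np.median(Z[m]))
    m=(d>0)&(Z>62)&(Z<75)&(abs(W[...,1]+115)<35)&(W[...,0]>-200)&(W[...,0]<-20)&(i.mean(2)>85); print(n,'top',m.sum(),cv2.minAreaRect(W[m].astype(np.float32)))
    m=(d>0)&(Z>6)&(Z<17)&(W[...,0]>-10)&(W[...,0]<70)&(abs(W[...,1]+115)<45)&(i.mean(2)>90); y=W[m][:,1]; print('guides',np.median(y[y>-115]),np.median(y[y<-115]))
q=[]
for k in range(2):
    for n in('scene','side'):
        q.append(monitor.observe()); i,d=optics.grab_frame(n)
        if k: caps(n,cloud(n,d),i,d)
for s in q: print(s['position'].round(4),s['tool_rot'].round(4),((s['position'][:2]*1000-o)@R).round(1),s['grip_width'])
```

```text
scene 70 ((-62.384437561035156, -119.0582046508789), (47.67743682861328, 15.433382987976074), 0.24177759885787964) 120.41095245452284
scene top 195 ((-83.45893859863281, -117.77941131591797), (40.34297561645508, 88.009033203125), 88.00733184814453)
guides -88.14937606337841 -142.18164439251393
side 38 ((-66.41566467285156, -116.003173828125), (18.957815170288086, 47.475215911865234), 78.96776580810547) 119.33215609299094
side top 86 ((-81.16078186035156, -114.30146789550781), (82.49351501464844, 41.10425567626953), 0.5764355063438416)
guides nan -136.49556405782593
[ 0.4738 -0.0291  0.0437] [-3.1415e+00  3.0000e-04 -2.9994e+00] [-168.1 -113.2] 0.039204327412124124
[ 0.4738 -0.0299  0.0436] [-3.1413e+00  1.0000e-04 -3.0008e+00] [-168.3 -114. ] 0.03899443722892634
[ 0.4738 -0.0303  0.0435] [-3.1413e+00  1.0000e-04 -3.0019e+00] [-168.3 -114.4] 0.039409542980816774
[ 0.4737 -0.0305  0.0434] [-3.1413e+00 -1.0000e-04 -3.0024e+00] [-168.4 -114.6] 0.03901527149041397
  return _methods._mean(a, axis=axis, dtype=dtype,
  ret = ret.dtype.type(ret / rcount)
```

Request:
{"op": "apply_moves", "data": {"linear": [[0,0.01,0.08],[0,0.01,0.16],[0,0.01,0.22],[0,0.01,0.24],[0,0.01,0.24]], "delta_rot": [[0,0,0],[0,0,0],[0,0,0],[0,0,0],[0,0,0]]}}

```text
clock: 8.98
position: [0.4733, -0.0289, 0.0192]
tool_rot: [-3.141, -0.001, -3.002]
force: [-6.2, 0.0, 15.9]
grip_width: 0.0392
finger_force: 62.5
```

Request:
{"op": "apply_moves", "data": {"linear": [[-0.06,0,0],[-0.12,0,0],[-0.18,0,0],[-0.24,0,0],[-0.3,0,0]], "delta_rot": [[0,0,0],[0,0,0],[0,0,0],[0,0,0],[0,0,0]]}}

```text
clock: 9.4
position: [0.5001, -0.0258, 0.0188]
tool_rot: [-3.14, -0.007, -3.003]
force: [-15.8, -2.3, 26.8]
grip_width: 0.039
finger_force: 56.6
```

Request:
{"op": "apply_moves", "data": {"linear": [[-0.05,0,0],[-0.1,0,0],[-0.15,0,0],[-0.2,0,0],[-0.2,0,0]], "delta_rot": [[0,0,0],[0,0,0],[0,0,0],[0,0,0],[0,0,0]]}}

```text
clock: 9.82
position: [0.5234, -0.022, 0.0189]
tool_rot: [-3.141, -0.001, -3.002]
force: [-0.7, -0.4, 8.0]
grip_width: 0.0395
finger_force: 59.8
```

Request:
{"op": "apply_moves", "data": {"linear": [[0,0,-0.006],[-0.06,0,-0.006],[-0.12,0,-0.006],[-0.18,0,-0.006],[-0.24,0,-0.006]], "delta_rot": [[0,0,0],[0,0,0],[0,0,0],[0,0,0],[0,0,0]]}}

```text
clock: 10.23
position: [0.5477, -0.0183, 0.0197]
tool_rot: [3.141, -0.0, -3.002]
force: [-0.8, -0.1, -1.7]
grip_width: 0.0396
finger_force: 59.8
```

Request:
{"op": "apply_moves", "data": {"linear": [[-0.06,0,0],[-0.12,0,0],[-0.18,0,0],[-0.24,0,0],[-0.3,0,0]], "delta_rot": [[0,0,0],[0,0,0],[0,0,0],[0,0,0],[0,0,0]]}}

```text
clock: 10.65
position: [0.5773, -0.0142, 0.0198]
tool_rot: [3.142, -0.0, -3.002]
force: [-0.0, -0.4, -1.8]
grip_width: 0.0394
finger_force: 59.9
```

Request:
{"op": "apply_moves", "data": {"linear": [[-0.02,0,0],[-0.04,0,0],[-0.04,0,0],[-0.04,0,0],[-0.04,0,0]], "delta_rot": [[0,0,0],[0,0,0],[0,0,0],[0,0,0],[0,0,0]]}}

```text
clock: 11.07
position: [0.5805, -0.0138, 0.0199]
tool_rot: [-3.142, -0.0, -3.002]
force: [0.3, -0.3, -0.9]
grip_width: 0.0387
finger_force: 59.9
```

Request:
{"op": "apply_moves", "data": {"linear": [[-0.01,0,0],[-0.02,0,0],[-0.04,0,0],[-0.05,0,0],[-0.05,0,0]], "delta_rot": [[0,0,0],[0,0,0],[0,0,0],[0,0,0],[0,0,0]]}}

```text
clock: 11.48
position: [0.5858, -0.013, 0.0199]
tool_rot: [3.142, 0.0, -3.002]
force: [-0.6, -0.4, -1.6]
grip_width: 0.039
finger_force: 59.9
```

Request:
{"op": "apply_moves", "data": {"linear": [[-0.01,0,0],[-0.02,0,0],[-0.02,0,0],[-0.02,0,0],[-0.02,0,0]], "delta_rot": [[0,0,0],[0,0,0],[0,0,0],[0,0,0],[0,0,0]]}}

```text
clock: 11.9
position: [0.5861, -0.0131, 0.0194]
tool_rot: [-3.141, -0.003, -3.002]
force: [-8.6, -1.0, -0.6]
grip_width: 0.0391
finger_force: 59.8
```

Request:
{"op": "apply_moves", "data": {"linear": [[0,0,0.006],[0,0,0.006],[0,0,0.006],[0,0,0.006],[0,0,0.006]], "delta_rot": [[0,0,0],[0,0,0],[0,0,0],[0,0,0],[0,0,0]], "gripper": 0.5}}

```text
clock: 12.32
position: [0.5878, -0.0127, 0.0194]
tool_rot: [-3.142, 0.0, -3.002]
force: [-0.7, 0.4, -0.3]
grip_width: 0.0642
finger_force: 0.0
```

Request:
{"op": "apply_moves", "data": {"linear": [[0,0,-0.1],[0,0,-0.3],[0,0,-0.5],[0,0,-0.8],[0,0,-1]], "delta_rot": [[0,0,0],[0,0,0],[0,0,0],[0,0,0],[0,0,0]]}}

```text
clock: 12.73
position: [0.5881, -0.0126, 0.1222]
tool_rot: [-3.142, 0.002, -3.002]
force: [-0.1, -0.0, 1.0]
grip_width: 0.0641
finger_force: 0.0
```

Request:
{"op": "apply_moves", "data": {"linear": [[0.05,0,-0.2],[0.1,0,-0.5],[0.1,0,-0.8],[0.1,0,-1],[0.1,0,-1]], "delta_rot": [[0,0,0],[0,0,0],[0,0,0],[0,0,0],[0,0,0]], "gripper": -1}}

```text
clock: 13.15
position: [0.5794, -0.014, 0.2244]
tool_rot: [-3.141, 0.006, -3.002]
force: [0.8, -0.2, -1.2]
grip_width: 0.0032
finger_force: 0.0
```

Run:
```python
from h import *
o=np.array([624.5,106.5]);yaw=.140;R=np.array([[np.cos(yaw),-np.sin(yaw)],[np.sin(yaw),np.cos(yaw)]])
optics.grab_frame('side');optics.grab_frame('side')
for n in('wrist','scene','side'):
    if n=='wrist': s,i,d,P=wrist(); print(s['position'],s['tool_rot'])
    else: i,d=optics.grab_frame(n); P=cloud(n,d)
    P=P*1000; W=(P[...,:2]-o)@R; Z=P[...,2]; br=i.mean(2)
    f=lambda a,b,x0,x1,w:(d>0)&(Z>a)&(Z<b)&(abs(W[...,1]+115)<w)&(W[...,0]>x0)&(W[...,0]<x1)
    for nm,m in(('caps',f(90,104,20,85,16)&(br>120)),('top',f(40,49,-90,74,30)&(br<150)),('guides',f(8,15,-10,70,45)&(br>90)),('stop',f(52,63,60,95,30)),('btn',(d>0)&(abs(W[...,0]+47)<18)&(abs(W[...,1])<18)&(Z>120)&(Z<130)&(br<115))):
        if m.sum()>5: r=cv2.minAreaRect(W[m].astype(np.float32)); print(n,nm,m.sum(),np.round(r[0],1),np.round(r[1],1),round(r[2],1),np.median(Z[m]).round(1),np.percentile(W[m][:,0],[2,98]).round(1))
    if n=='wrist': cv2.imwrite('pics/w3.png',i[:,:,::-1])
    if n=='side':
        h=(d>0)&(P[...,0]>560)&(P[...,0]<660)&(P[...,1]>170)&(P[...,1]<350)&(Z>60)&(Z<170)&(br<60); q=P[h]; u=np.linalg.svd(q-q.mean(0))[2][0]; print('handle el',np.arcsin(u[2]*np.sign(u[1])))
```

```text
[ 0.57788867 -0.0142043   0.22039589] [-3.14122079e+00  1.69158617e-03 -3.00200535e+00]
wrist caps 17 [  67.8 -112.1] [6.2 3. ] 84.6 98.2 [66.2 69.2]
wrist top 2266 [ -34.8 -112.1] [40.  88.7] 88.9 45.2 [-78.1   1.4]
wrist guides 331 [   7.7 -113.7] [61.9 35.2] 89.8 12.0 [-9.2 23.2]
wrist btn 149 [-52.8  -2.6] [23.6 31.2] 56.7 123.1 [-64.8 -37. ]
scene caps 75 [  49.4 -115.6] [14.3 45.7] 87.5 97.1 [26.8 71.2]
scene top 367 [  -4.3 -114.3] [ 40.1 146.3] 88.6 44.7 [-75.1  64.2]
scene guides 87 [  22.4 -115.5] [61.3 63.5] 89.4 11.6 [-8.2 51.4]
scene stop 69 [  74.8 -115.5] [16.3 58.2] 0.6 59.7 [68.2 82.7]
scene btn 74 [-46.    0.3] [26.9 28.4] 36.9 124.9 [-56.7 -34.1]
side caps 23 [  56.2 -113.3] [16.8 31.5] 81.3 94.6 [40.4 71.3]
side top 108 [  -3.5 -110.7] [ 43.1 151.3] 87.0 44.0 [-77.4  48.8]
side stop 22 [  76.6 -114.1] [29.5 53.8] 0.9 58.8 [61.8 91.2]
side btn 36 [-50.2   4.8] [29.6 27.3] 56.7 124.0 [-63.3 -38.2]
handle el -0.002909520555246193
```

View pics/w3.png

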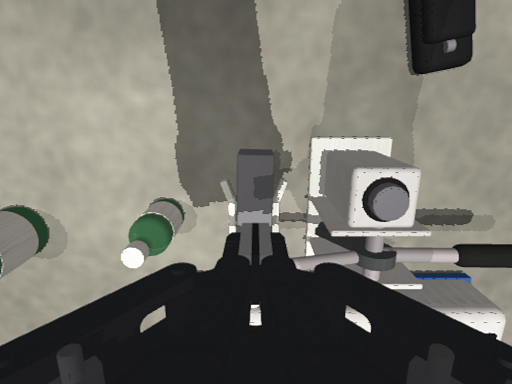

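Rack stands in the lane: its rear is at (255,155) and it is parallel to the guides, with the button at (387,200). The lever handle is still level. I'll verify seating by nudging from behind with shut fingers.

Request:
{"op": "apply_moves", "data": {"linear": [[0.15,0,0],[0.3,0,0.1],[0.45,0,0.3],[0.45,0,0.65],[0.45,0,1]], "delta_rot": [[0,0,0],[0,0,0],[0,0,0],[0,0,0],[0,0,0]]}}

```text
clock: 13.82
position: [0.5327, -0.0206, 0.1184]
tool_rot: [-3.141, 0.001, -3.002]
force: [1.6, 0.1, -0.5]
grip_width: -0.0002
finger_force: 0.0
```

Request:
{"op": "apply_moves", "data": {"linear": [[0,0,0.3],[0,0,0.6],[0,0,0.85],[0,0,0.95],[0,0,0.95]], "delta_rot": [[0,0,0],[0,0,0],[0,0,0],[0,0,0],[0,0,0]]}}

```text
clock: 14.23
position: [0.5315, -0.0202, 0.0219]
tool_rot: [3.141, -0.005, -3.001]
force: [-0.7, -0.0, 0.3]
grip_width: -0.0001
finger_force: 0.0
```

Request:
{"op": "apply_moves", "data": {"linear": [[-0.03,0,0],[-0.06,0,0],[-0.08,0,0],[-0.1,0,0],[-0.1,0,0]], "delta_rot": [[0,0,0],[0,0,0],[0,0,0],[0,0,0],[0,0,0]]}}

```text
clock: 14.65
position: [0.544, -0.019, 0.0252]
tool_rot: [-3.141, 0.002, -3.002]
force: [0.2, 0.8, -0.8]
grip_width: 0.0004
finger_force: 0.0
```

Request:
{"op": "apply_moves", "data": {"linear": [[-0.02,0,0],[-0.04,0,0],[-0.06,0,0],[-0.06,0,0],[-0.06,0,0]], "delta_rot": [[0,0,0],[0,0,0],[0,0,0],[0,0,0],[0,0,0]]}}

```text
clock: 15.07
position: [0.549, -0.0181, 0.0242]
tool_rot: [3.142, -0.0, -3.002]
force: [0.7, 0.5, 0.4]
grip_width: -0.0005
finger_force: 0.0
```

Request:
{"op": "apply_moves", "data": {"linear": [[-0.01,0,0],[-0.02,0,0],[-0.03,0,0],[-0.03,0,0],[-0.03,0,0]], "delta_rot": [[0,0,0],[0,0,0],[0,0,0],[0,0,0],[0,0,0]]}}

```text
clock: 15.48
position: [0.5513, -0.0179, 0.0241]
tool_rot: [-3.142, -0.001, -3.002]
force: [-4.9, -0.8, 3.0]
grip_width: 0.0001
finger_force: 2.6
```

Request:
{"op": "apply_moves", "data": {"linear": [[-0.005,0,0],[-0.01,0,0],[-0.015,0,0],[-0.015,0,0],[-0.015,0,0]], "delta_rot": [[0,0,0],[0,0,0],[0,0,0],[0,0,0],[0,0,0]]}}

```text
clock: 15.9
position: [0.5514, -0.018, 0.024]
tool_rot: [-3.141, -0.004, -3.002]
force: [-14.0, -1.7, 10.7]
grip_width: 0.0002
finger_force: 7.1
```

Force rises without motion, so the rack is on the stop. Now the button.

Request:
{"op": "apply_moves", "data": {"linear": [[0.05,0,0],[0.15,0,0],[0.15,0,-0.3],[0.15,0,-0.6],[0.15,0,-0.9]], "delta_rot": [[0,0,0],[0,0,0],[0,0,0],[0,0,0],[0,0,0]]}}

```text
clock: 16.32
position: [0.5384, -0.0195, 0.1153]
tool_rot: [3.141, -0.0, -3.001]
force: [0.8, -0.6, 0.7]
grip_width: 0.0001
finger_force: 0.0
```

Request:
{"op": "apply_moves", "data": {"linear": [[0,0,-0.3],[0,0,-0.6],[0,0.1,-0.9],[0,0.25,-0.9],[0,0.4,-0.9]], "delta_rot": [[0,0,0],[0,0,0],[0,0,0],[0,0,0],[0,0,0]]}}

```text
clock: 16.73
position: [0.5341, 0.0202, 0.2063]
tool_rot: [-3.141, 0.004, -3.003]
force: [0.5, 0.5, -0.4]
grip_width: -0.0001
finger_force: 0.0
```

Request:
{"op": "apply_moves", "data": {"linear": [[-0.15,0.2,0],[-0.3,0.4,0],[-0.45,0.6,0],[-0.57,0.72,0],[-0.57,0.72,0]], "delta_rot": [[0,0,0],[0,0,0],[0,0,0],[0,0,0],[0,0,0]]}}

```text
clock: 17.15
position: [0.5808, 0.1029, 0.2042]
tool_rot: [3.14, 0.002, -2.998]
force: [0.2, -0.2, -0.8]
grip_width: -0.0002
finger_force: 0.0
```

Request:
{"op": "apply_moves", "data": {"linear": [[0,0,0.1],[0,0,0.2],[0,0,0.3],[0,0,0.4],[0,0,0.4]], "delta_rot": [[0,0,0],[0,0,0],[0,0,0],[0,0,0],[0,0,0]]}}

```text
clock: 17.57
position: [0.5783, 0.0983, 0.1618]
tool_rot: [-3.141, -0.003, -3.002]
force: [0.3, 0.5, -0.3]
grip_width: -0.0001
finger_force: 0.0
```

Run:
```python
from h import *
for k in range(3): optics.grab_frame('wrist')
s,i,d,P=wrist(); P=P*1000;Z=P[...,2]; print(s['position'],s['tool_rot'],s['force'])
cv2.imwrite('pics/w4.png',i[:,:,::-1])
m=(d>0)&(Z>119)&(Z<130)&(abs(P[...,0]-577)<30)&(abs(P[...,1]-99)<30); print(m.sum(),P[m].min(0),P[m].max(0))
```

```text
[0.57948649 0.09904236 0.16433781] [ 3.14152743e+00 -4.90869497e-05 -3.00216041e+00] [ 1.02732031 -0.56711356  0.48062188]
1747 [558.67384059  84.79843768 119.00778506] [587.30400994 116.40797019 127.16415377]
```

View pics/w4.png

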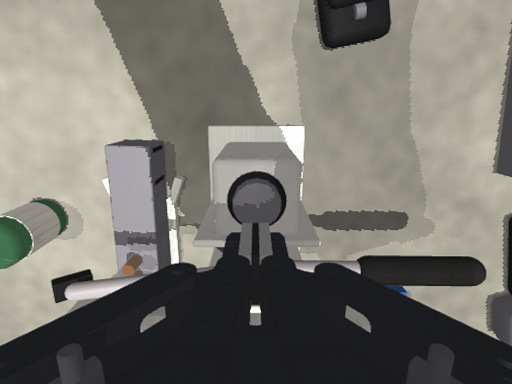

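The button is at (257,200), directly ahead of the fingertips. The rack is at (140,205) with the arm above it. Pressing.

Request:
{"op": "apply_moves", "data": {"linear": [[0.03,0.01,0.1],[0.03,0.01,0.2],[0.03,0.01,0.3],[0.03,0.01,0.38],[0.03,0.01,0.42]], "delta_rot": [[0,0,0],[0,0,0],[0,0,0],[0,0,0],[0,0,0]]}}

```text
clock: 18.18
position: [0.5759, 0.0997, 0.1207]
tool_rot: [-3.142, -0.001, -3.002]
force: [-1.5, -0.4, 2.8]
grip_width: -0.0
finger_force: 1.8
```

Request:
{"op": "apply_moves", "data": {"linear": [[0,0,0.02],[0,0,0.04],[0,0,0.055],[0,0,0.055],[0,0,0.055]], "delta_rot": [[0,0,0],[0,0,0],[0,0,0],[0,0,0],[0,0,0]]}}

```text
clock: 18.6
position: [0.5762, 0.0998, 0.1172]
tool_rot: [-3.141, -0.0, -3.002]
force: [-4.7, -0.9, 5.8]
grip_width: -0.0
finger_force: 2.8
```

Request:
{"op": "apply_moves", "data": {"linear": [[0,0,0],[0,0,0],[0,0,0],[0,0,0],[0,0,0]], "delta_rot": [[0,0,0],[0,0,0],[0,0,0],[0,0,0],[0,0,0]]}}

```text
clock: 19.02
position: [0.5762, 0.0998, 0.1171]
tool_rot: [-3.141, -0.0, -3.002]
force: [-4.2, -0.6, 6.4]
grip_width: -0.0001
finger_force: 2.8
```

```bash
cat > lev.py <<'E'
from h import *
for n in('scene','side'):
    i,d=optics.grab_frame(n); P=cloud(n,d)*1000; Z=P[...,2]; br=i.mean(2)
    h=(d>0)&(P[...,0]>590)&(P[...,0]<660)&(P[...,1]>180)&(P[...,1]<350)&(Z>60)&(Z<230)&(br<60); q=P[h]; u=np.linalg.svd(q-q.mean(0))[2][0]; e=np.arcsin(u[2]*np.sign(u[1])); print(n,len(q),'lever',.66-e)
s=monitor.observe(); print(s['position'],s['force'])
E
python3 lev.py
```

```text
scene 200 lever 0.09327232976736499
side 87 lever 0.07233225693651879
[0.57622474 0.09981559 0.11714849] [-4.460711   -0.6265658   4.62981383]
```

The lever is down at about 0.08 rad. Letting go.

Request:
{"op": "apply_moves", "data": {"linear": [[0,0,-0.05],[0,0,-0.15],[0,0,-0.4],[0,0,-0.7],[0,0,-1]], "delta_rot": [[0,0,0],[0,0,0],[0,0,0],[0,0,0],[0,0,0]]}}

```text
clock: 19.53
position: [0.5762, 0.0998, 0.2187]
tool_rot: [3.141, -0.0, -3.002]
force: [0.6, -0.6, -0.1]
grip_width: 0.0005
finger_force: 0.0
```

```bash
cat >> lev.py <<'E'
o=np.array([624.5,106.5]);yaw=.140;R=np.array([[np.cos(yaw),-np.sin(yaw)],[np.sin(yaw),np.cos(yaw)]])
i,d=optics.grab_frame('scene'); P=cloud('scene',d)*1000; W=(P[...,:2]-o)@R; Z=P[...,2]
m=(d>0)&(Z>90)&(Z<104)&(abs(W[...,1]+115)<16)&(W[...,0]>20)&(W[...,0]<85)&(i.mean(2)>120); print('caps',cv2.minAreaRect(W[m].astype(np.float32)))
E
python3 lev.py; python3 -c "
from workcell import workorder; print(workorder.job_done())"
```

```text
scene 200 lever 0.10333678672119229
side 90 lever 0.07429104973023692
[0.57849362 0.10038651 0.2222085 ] [-0.28238845 -0.02129072 -0.31220678]
caps ((49.02685546875, -115.22432708740234), (14.32022762298584, 45.75666046142578), 89.14338684082031)
the job is handed in; nothing more can be done
None
```

Job handed in at about 20 s: by my own measurements the tube rack is home against the end stop, the brake pad is down on it (lever about 0.08 rad) and the robot is clear; the hand-in returned no verdict.

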